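Shut off the tagged air outlet in a make-up artist's airbrush air box

ROBOT

A 6-joint arm with a two-finger parallel gripper is mounted at the origin on the work surface. World frame = base frame: x ahead of the robot, y to its left, z up, the work surface at z = 0. Lengths are in m, angles in rad, forces in N, time in s.
With the tool pointing down it reaches from about 0.35 to 0.725 m from the base axis. Payload 6 kg.
Tool frame: the origin (TCP) lies on the centre line of the jaws, within the pads' length; the fingertips stand 11 mm ahead of it and the grasp point (between the pads) lies 8 mm behind it; z points along the fingers, y is the line along which they close (so a half turn about z gives the same grasp; the last joint's range is limited). The gripper opens to 85 mm and grips with 20 to 120 N. Pads are 22 mm wide; open, the fingers measure 114 mm over their backs; the gripper's body (76 mm by 85 mm) begins 54 mm behind the grasp point. The pads swing forward as they close: fully open they stand 13 mm farther back than shut.
Start: joints at [1.575, 0.04, 0.085, 0, -1.615, -0.334], TCP at [0.194, 0.568, 0.242] pointing down, gripper open.
Joint ranges: [-2.56, 2.56], [-1.29, 2.01], [-1.08, 1.49], [-3.29, 1.98], [-2.81, -0.18], [-2.99, 2.99]. Speed limits (rad/s): [2.57, 2.57, 3.01, 3.14, 3.14, 3.14].

INTERFACE

Orientations are given as a unit quaternion [w, x, y, z].
In Python, from plant import ctrl gives the robot as it stands. The module is installed in compiled form; this text tells all that it offers.
- The arm moves only by the tool play_rows, never from a script. Its argument "plan" is a list of rows, each a list of 7 numbers: the shift along the tool's x, y, z in m, then the turn, a rotation vector about the tool's x, y, z in degrees, then the gripper command: -1 is shut, 1 is fully open, values between are in proportion. In form: [[x, y, z, wx, wy, wz, gripper], ...]. A call has 1 to 20 rows; each row shifts and turns the commanded pose from where the row before left it, along the tool's axes as they then stand; what a row does not reach is not made up. A row lasts 1/8 s, in which the tool goes at most 62.5 mm and 10.7 degrees, less where a joint would pass 70% of its speed; a pose out of reach is approached as far as the arm can. A call is refused whole if a number of a shift passes 0.0625 or a number of a turn 10.7, either way. A call with a gripper value outside its range is refused whole. The fingers move at their own pace and stop on an object; "force" is the grip in N (left out, the last holds). Time passes only in rows, so rows that do not move let the fingers close. It gives the time, the measured TCP pose, the force, the opening and the grip force at its end, in the units of the state.
- ctrl.sense(): the state, without advancing time (a new reading comes with each control period).
- ctrl.get_image(name): name is "side" or "top"; returns (picture, depth): 480x640x3 uint8, red, green, blue; 480x640 float32, m along the optical axis (not along the pixel's ray), 0 where there is no reading.
- ctrl.calibration(name): a dict with "fx", "fy", "cx", "cy" (pixels), "R" (3x3) and "t" (3): a world point X has camera coordinates R X + t. Camera axes: x right, y down, z forward; pixel columns grow to the right and rows downward; lengths in m; the calibration is good to about 2 mm. A picture is of the moment at which its call begins. calibration takes no time and is no camera call.
- ctrl.sign_off(): hands the job in; it is judged then, once.
The state is a dict: "clock": time; "joint_pos": joint angles; "joint_velocities": joint speeds; "tau": joint torques, N m; "position": TCP position; "tcp_rot": TCP orientation; "force": force on the tool from outside, world axes, zero at the start; "moment": the same for the moment, N m; "gripper_width": finger opening in m; "grip_force": force on a finger pad.
Only numpy, scipy, OpenCV 4.12 (cv2) and the standard library are available. Lean on these libraries where they do the work, as an engineer would, in place of code of your own. Each camera call takes 0.05 s, during which the arm holds its last target. There are 200 camera calls.

TASK

The airbrush on the tagged outlet is coming off for cleaning: with the fingertips, push the sliding cover of the air outlet box fully aside to uncover the valves, then push the lever of the valve that carries the round tag disc clockwise until it is fully shut, square across its pipe. Only push, do not pick anything up; leave the other valve's lever as it is and the things around the box standing where they are, and leave the cover open so the shut lever can be seen.

Things in the scene. Friction and masses are not known exactly. Their poses are not given: they have to be found in the camera images.
- air_box: Grey box 138 (x) x 450 (y) x 80 mm high, fixed, yaw within 0.3 rad. Origin: centre of underside; box +x to its back, +y to its left. Right part (box y -221 to -6, x -65 to 65 mm) is the open-topped valve bay, covered at first; the cover slides over the fixed left part, top 78 mm up. Rails on both long edges (box |x| 62 to 72 mm) rise to 91 mm. Fittings stick out 28 mm in front, 30 mm at the left end.
- cover (a joint): Sliding aluminium cover, 130 x 222 x 3 mm, top face 84 mm above the table, held in the rails. Value: how far it has slid along box +y (to the left), m: 0 = bay covered, 0.220 = end stop, bay fully open. Starts 0 to 0.03. It stays where it is left; about 3 N slides it.
- cover_pull (a point): Centre of the cover's finger pull, an upright aluminium strip across the middle of the cover: 90 mm long along box x, 4 mm thick along box y, from 84 to 108 mm above the table. Push its right (box -y) face to open. The point is 96 mm above the table and moves with the cover.
- tagged_handle (a joint): Lever of the tagged valve (to be shut), rad: 0 = fully open, along its pipe, pointing to box -x; pi/2 = fully shut, at its stop, pointing to box +y. Shuts clockwise seen from above. Starts 0 to 0.4, stays where it is left; friction about 0.2 N m (5 N at the grip's middle). Told by a flat round tag disc, 36 mm across, 2 mm thick, under the nut on top of its stem; the other has none.
- tagged_stem (a point): Point on the tagged valve's vertical turning axis at lever height, 56.5 mm above the table. The valves stand in the bay at box x +12 mm, box y -171 and -81 mm; which of the two is tagged changes. Bay floor 4 mm up; along the bay's back (box x 34 to 62 mm) lies the manifold, top 38 mm up.
- tagged_tip (a point): End of the tagged valve's lever, on its centre line, 62 mm from the turning axis, 56.5 mm above the table. The lever is a flat steel bar with a black grip over its outer 36 mm, 14 mm wide, 9 mm thick (52 to 61 mm above the table). Below it are only valve body and pipe, no higher than 38 mm except within 10 mm of the axis.
- plain_handle (a joint): Lever of the other, untagged valve, same kind, size and joint values; starts 0 to 0.4 and must be left as it is.
- plain_tip (a point): End of the untagged valve's lever, 62 mm from its turning axis, 56.5 mm above the table. Its stem stands 90 mm from the tagged one along box y.
- brush_pot: Loose black pot of make-up brushes, 100 mm across, brushes up to 190 mm tall, in front of the left part of the box; origin at the centre of its underside. Leave alone.
- dropper_bottle: Loose amber dropper bottle, 34 mm across, 97 mm tall, behind the box; origin at the centre of its underside. Leave alone.
- pencil_tin: Loose pink tin of make-up pencils, 75 x 190 x 26 mm, in front of its right part; origin at the centre of its underside. Leave alone.
- powder_jar: Loose low powder jar, 64 mm across, 36 mm tall, off the right end of the box; origin at the centre of its underside. Leave alone.

How it is judged:
On the way, in this order (a step that is already met when the one before it is completed fails the run):
1. the cover is slid fully aside (within 15 mm of its end stop) (value of joint cover above 0.205 m), for 0.2 s.
2. the tagged valve's lever is pushed fully shut (within about 6 degrees of its stop) (value of joint tagged_handle above 1.46 rad), for 0.2 s.
At the end, for the whole second after the job is handed in: The cover is open to within 15 mm of its end stop, the tagged lever is within about 6 degrees (0.11 rad) of its shut stop, the untagged lever's end is within 12 mm of where it was, and the four loose things stand upright and at rest within 30 mm of where they were (value of joint cover above 0.205 m and value of joint tagged_handle above 1.46 rad and distance of plain_tip from where it was at the start of the episode below 0.012 m and distance of each of brush_pot, dropper_bottle, pencil_tin, powder_jar from where it was at the start of the episode below 0.03 m and angle between each of brush_pot, dropper_bottle, pencil_tin, powder_jar's own z axis and vertical below 0.2 rad and linear speed of each of brush_pot, dropper_bottle, pencil_tin, powder_jar below 0.02 m/s); the robot touches nothing.
It fails at once if the untagged valve's lever is moved (its end by more than 12 mm) (distance of plain_tip from where it was at the start of the episode above 0.012 m).
It fails at once if a thing beside the box is lifted, tipped or shoved (more than 30 mm, or 0.35 rad) (distance of any of brush_pot, dropper_bottle, pencil_tin, powder_jar from where it was at the start of the episode above 0.03 m or angle between any of brush_pot, dropper_bottle, pencil_tin, powder_jar's own z axis and vertical above 0.35 rad).
It also fails if it takes over 54 s, if anything falls off the work surface, if the arm or the gripper's body presses on something with over 40 N, if the wrist force passes 120 N, or if a joint passes its speed limit or range.

## Working session

There is one attempt and no reset: what is moved stays moved. The work goes in short steps, Python scripts to look and compute and a tool call to move; the robot and the scene stay as the last step left them, time stands still between calls to the robot, and variables do not carry over. Pictures are saved under pics/ and viewed, at most 10 in all, crops included, and the job is handed in when it is done.

Besides the shell and the picture viewer there is one more tool, called after "Emit:" as name(argument=value, ...) on one line, values as JSON. play_rows: Moves the arm, as the interface text tells. Its arguments: {"type":"object","properties":{"plan":{"type":"array","items":{"type":"array","items":{"type":"number"}}},"force":{"type":"number"}},"required":["plan"]}

```bash
mkdir -p pics; cat > h.py <<'E'
import numpy as np,cv2
from plant import ctrl
def shot(n,f):
    im,d=ctrl.get_image(n); cv2.imwrite('pics/'+f+'.png',im[:,:,::-1]); np.save('pics/'+f+'.npy',d); return im,d
def px(n,u,v,d):  # depth -> world
    c=ctrl.calibration(n); p=np.array([(u-c['cx'])/c['fx'],(v-c['cy'])/c['fy'],1])*d
    return np.array(c['R']).T@(p-np.array(c['t']))
def pz(n,u,v,z):  # plane z -> world
    c=ctrl.calibration(n); R=np.array(c['R']);o=-R.T@np.array(c['t'])
    r=R.T@np.array([(u-c['cx'])/c['fx'],(v-c['cy'])/c['fy'],1]); return o+r*(z-o[2])/r[2]
def pr(n,X):
    c=ctrl.calibration(n);q=np.array(c['R'])@X+c['t'];return c['fx']*q[0]/q[2]+c['cx'],c['fy']*q[1]/q[2]+c['cy']
E
python3 - <<'E'
from h import *
np.set_printoptions(precision=3,suppress=True)
shot('top','t0');shot('side','s0')
s=ctrl.sense();print(s)
E
```

```text
{'clock': 0.1, 'joint_pos': array([ 1.575,  0.041,  0.084, -0.   , -1.616, -0.334]), 'joint_velocities': array([ 0.001, -0.001,  0.003,  0.001,  0.001, -0.001]), 'tau': array([ -0.006, -36.935,  34.828,   6.952,  -0.005,   0.   ]), 'position': array([0.194, 0.567, 0.241]), 'tcp_rot': array([ 0.001,  0.986, -0.164, -0.   ]), 'force': array([0.376, 0.991, 0.094]), 'moment': array([ 0.025,  0.036, -0.03 ]), 'grip_force': 0.0, 'gripper_width': 0.08534260207396874}
```

View pics/t0.png

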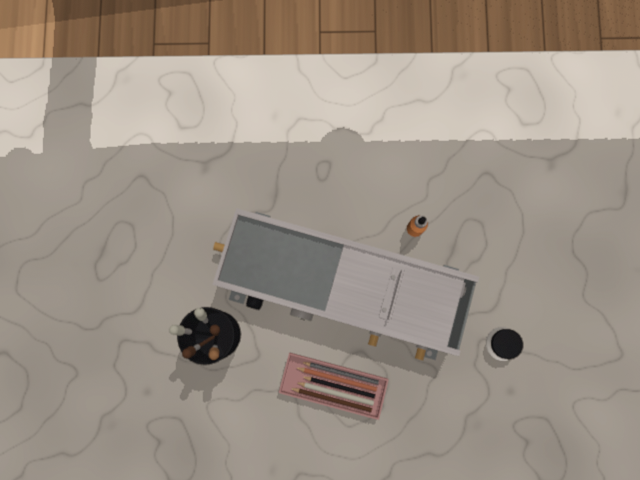

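View pics/s0.png

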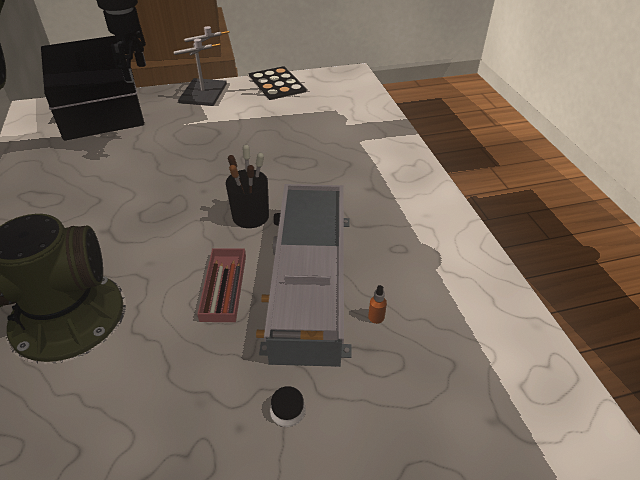

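The top view shows the box with outer top corners near (237,212), (475,277), (459,353) and (217,285). The cover pull runs from about (398,271) to (384,322), and the cover is already open by a strip on its right. The pot is at (208,336), the tin at (333,386), the jar at (507,344) and the bottle at (418,225).

```bash
python3 - <<'E'
from h import *
np.set_printoptions(precision=3,suppress=True)
d=np.load('pics/t0.npy')
c=[pz('top',u,v,.091)[:2] for u,v in[(237,212),(475,277),(459,353),(217,285)]]
print(np.array(c)); 
print('edges',[np.linalg.norm(c[i]-c[(i+1)%4]) for i in range(4)])
# high points: rails/box mask by depth
v,u=np.mgrid[0:480,0:640]
cal=ctrl.calibration('top');R=np.array(cal['R']);t=np.array(cal['t'])
P=np.stack([(u-cal['cx'])/cal['fx']*d,(v-cal['cy'])/cal['fy']*d,d],-1)-t
W=P@R
z=W[...,2];m=((z>.073)&(z<.096)&(d>0)).astype(np.uint8)
m=cv2.morphologyEx(m,cv2.MORPH_OPEN,np.ones((3,3)))
n,l,st,ce=cv2.connectedComponentsWithStats(m);k=1+st[1:,4].argmax()
r=cv2.minAreaRect(W[l==k][:,:2].astype(np.float32));print(r, st[k])
for nm,a in[('pot',(208,336)),('tin',(333,386)),('jar',(507,344)),('bot',(418,225))]:
    print(nm,W[a[1],a[0]])
pm=(z>.097)&(z<.115)&(l==0)&(u>370)&(u<410)&(v>260)&(v<330);print('pull',pm.sum(),W[pm].mean(0) if pm.any() else 0)
print('pull ends',pz('top',398,271,.108),pz('top',384,322,.108))
for n_,a in [('cover',(440,310)),('left',(280,260))]: print(n_,W[a[1],a[0]])
im=cv2.imread('pics/t0.png');cv2.imwrite('pics/t0c.png',cv2.resize(im[200:380,340:540],None,fx=3.2,fy=3.2,interpolation=cv2.INTER_CUBIC))
E
```

```text
[[ 0.636  0.169]
 [ 0.517 -0.254]
 [ 0.384 -0.221]
 [ 0.504  0.203]]
edges [np.float64(0.43935070696145495), np.float64(0.13607054735261317), np.float64(0.4401836125859436), np.float64(0.13598581427950704)]
((0.5113397240638733, -0.02480316162109375), (0.451006680727005, 0.1444815695285797), 73.71573638916016) [  214   209   265   147 19389]
pot [0.413 0.234 0.007]
tin [ 0.321 -0.003  0.015]
jar [ 0.398 -0.322  0.035]
bot [ 0.612 -0.158  0.08 ]
pull 145 [ 0.486 -0.112  0.107]
pull ends [ 0.526 -0.116  0.108] [ 0.438 -0.09   0.108]
cover [ 0.459 -0.192  0.082]
left [0.55  0.092 0.076]
```

View pics/t0c.png

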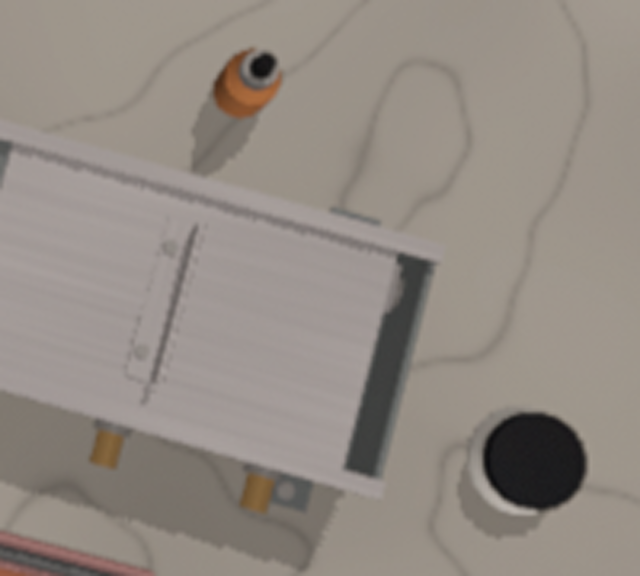

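Box estimate is centre (0.511, -0.025) and yaw -0.28, with the cover about 23 mm open. Tool x then lies along box +x and tool y along box -y. I'm moving to right of the pull, high up, with the fingers closing.

Emit:
play_rows(plan=[[0,0,0,0,0,-2.9,-1],[0.033,0.044,0,0,0,0,-1],[0.033,0.044,0,0,0,0,-1],[0.033,0.044,0,0,0,0,-1],[0.033,0.044,0,0,0,0,-1],[0.033,0.044,0,0,0,0,-1],[0.033,0.044,0,0,0,0,-1],[0.033,0.044,0,0,0,0,-1],[0.033,0.044,0,0,0,0,-1],[0.033,0.044,0,0,0,0,-1],[0.033,0.044,0,0,0,0,-1],[0.033,0.044,0,0,0,0,-1],[0.033,0.044,0,0,0,0,-1],[0.033,0.044,0,0,0,0,-1],[0.033,0.044,0,0,0,0,-1],[0,0,0,0,0,0,-1]], force=60)

```text
clock: 2.1
position: [0.4685, -0.1548, 0.2406]
tcp_rot: [0.0, 0.99, -0.142, -0.002]
force: [-0.2, 1.7, 0.3]
gripper_width: -0.0
grip_force: 0.0
```

```bash
cat >> h.py <<'E'
C=np.array([.511,-.025]);Y=-.28
B=np.array([[np.cos(Y),np.sin(Y)],[-np.sin(Y),np.cos(Y)]])
def st():
    s=ctrl.sense();q=s['tcp_rot'];print('t',s['clock'],'box',B@(s['position'][:2]-C),'z',s['position'][2],'yaw',2*np.arctan2(q[2],q[1]),'F',s['force'],'w',s['gripper_width'],q)
E
python3 - <<'E'
from h import *
np.set_printoptions(precision=3,suppress=True)
st();shot('side','s1')
im=cv2.imread('pics/s1.png');cv2.imwrite('pics/s1c.png',cv2.resize(im[100:400,150:450],None,fx=2,fy=2))
E
```

```text
t 2.1 box [-0.005 -0.137] z 0.2406148361181702 yaw -0.28469930887583506 F [-0.163  1.74   0.328] w -3.110090926180299e-05 [ 0.     0.99  -0.142 -0.002]
```

View pics/s1c.png

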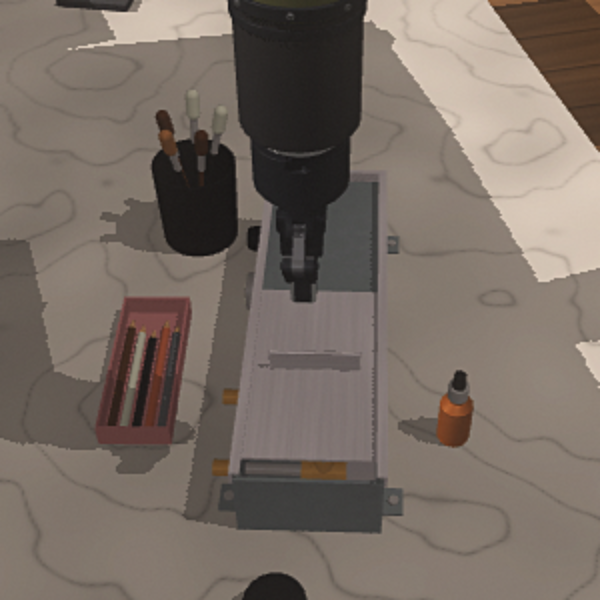

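The crop shows the closed fingers over the cover, with the pull at about (315,360) and nothing in the way. I'm descending to a tip height of about 92 mm, then starting the push to the left.

Emit:
play_rows(plan=[[0.004,0,0.04,0,0,0,-1],[0,0,0.04,0,0,0,-1],[0,0,0.035,0,0,0,-1],[0,0,0.022,0,0,0,-1],[0,-0.01,0,0,0,0,-1],[0,-0.01,0,0,0,0,-1],[0,-0.015,0,0,0,0,-1],[0,-0.02,0,0,0,0,-1],[0,-0.02,0,0,0,0,-1],[0,-0.02,0,0,0,0,-1]])

```text
clock: 3.4
position: [0.4997, -0.0606, 0.1068]
tcp_rot: [0.0, 0.99, -0.139, 0.001]
force: [0.3, -3.8, 2.5]
gripper_width: 0.0
grip_force: 1.6
```

```bash
python3 - <<'E'
from h import *
np.set_printoptions(precision=3,suppress=True)
st()
E
```

```text
t 3.4 box [-0.001 -0.037] z 0.10679520000718926 yaw -0.2789524113375261 F [ 0.256 -3.805  2.477] w 8.081898597922534e-06 [ 0.     0.99  -0.139  0.001]
```

Emit:
play_rows(plan=[[0,-0.02,0.003,0,0,0,-1],[0,-0.02,0,0,0,0,-1],[0,-0.02,0,0,0,0,-1],[0,-0.02,0,0,0,0,-1],[0,-0.02,0,0,0,0,-1],[0,-0.01,0,0,0,0,-1],[0,-0.008,0,0,0,0,-1],[0,0,0,0,0,0,-1]])

```text
clock: 4.4
position: [0.531, 0.0526, 0.1019]
tcp_rot: [-0.0, 0.99, -0.139, -0.0]
force: [-0.7, -0.9, 0.8]
gripper_width: -0.0001
grip_force: 0.0
```

```bash
python3 - <<'E'
from h import *
np.set_printoptions(precision=3,suppress=True)
st();shot('top','t2');shot('side','s2')
a=cv2.imread('pics/t2.png')[180:380,200:500];b=cv2.imread('pics/s2.png')[150:400,200:400]
cv2.imwrite('pics/c2.png',np.hstack([cv2.resize(a,(480,320)),cv2.resize(b,(256,320))]))
E
```

```text
t 4.4 box [-0.002  0.08 ] z 0.1019366554504545 yaw -0.2786967195284862 F [-0.655 -0.937  0.772] w -5.427158584975229e-05 [-0.     0.99  -0.139 -0.   ]
```

View pics/c2.png

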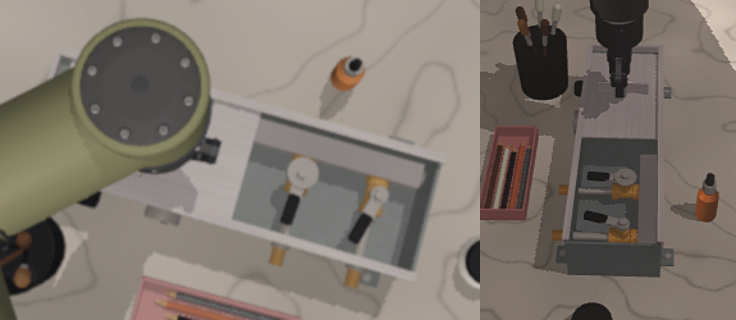

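The bay is nearly uncovered. The tag disc is on the left valve (stem at box y -81 mm), at about (302,172) in the crop, with its lever near 0. The plain lever is on the right. I'm pushing gently on to the stop.

Emit:
play_rows(plan=[[0,-0.006,0,0,0,0,-1],[0,-0.006,0,0,0,0,-1],[0,-0.004,0,0,0,0,-1],[0,0,0,0,0,0,-1]])

```text
clock: 5.0
position: [0.5348, 0.0653, 0.1022]
tcp_rot: [0.002, 0.99, -0.14, -0.001]
force: [-3.8, -9.2, 1.9]
gripper_width: -0.0002
grip_force: 4.9
```

```bash
python3 - <<'E'
from h import *
np.set_printoptions(precision=3,suppress=True)
st()
E
```

```text
t 5.0 box [-0.002  0.093] z 0.102183112094717 yaw -0.27993858982037134 F [-3.786 -9.206  1.874] w -0.00019982003760047343 [ 0.002  0.99  -0.14  -0.001]
```

Emit:
play_rows(plan=[[0,-0.004,0,0,0,0,-1],[0,0,0,0,0,0,-1],[0,0.02,0,0,0,0,-1],[0,0,-0.04,0,0,0,-1],[0,0,0,0,0,0,-1]])

```text
clock: 5.62
position: [0.5332, 0.0524, 0.1463]
tcp_rot: [-0.002, 0.99, -0.139, 0.003]
force: [0.1, 0.3, 0.0]
gripper_width: -0.0001
grip_force: 0.0
```

```bash
python3 - <<'E'
from h import *
np.set_printoptions(precision=3,suppress=True)
st();shot('top','t3')
a=cv2.imread('pics/t3.png')[220:360,320:490]
cv2.imwrite('pics/c3.png',cv2.resize(a,None,fx=4,fy=4,interpolation=cv2.INTER_CUBIC))
for y in(-.171,-.081):
    p=np.append(C+B.T@[.012,y],.0565);print(p,pr('top',p))
E
```

```text
t 5.625 box [-0.     0.081] z 0.14633527253749945 yaw -0.2789492531463603 F [0.132 0.323 0.002] w -9.341361781507382e-05 [-0.002  0.99  -0.139  0.003]
[ 0.475 -0.193  0.057] (np.float64(437.15862315710325), np.float64(301.3954112692464))
[ 0.5   -0.106  0.057] (np.float64(389.15914014893366), np.float64(287.89123779898455))
```

View pics/c3.png

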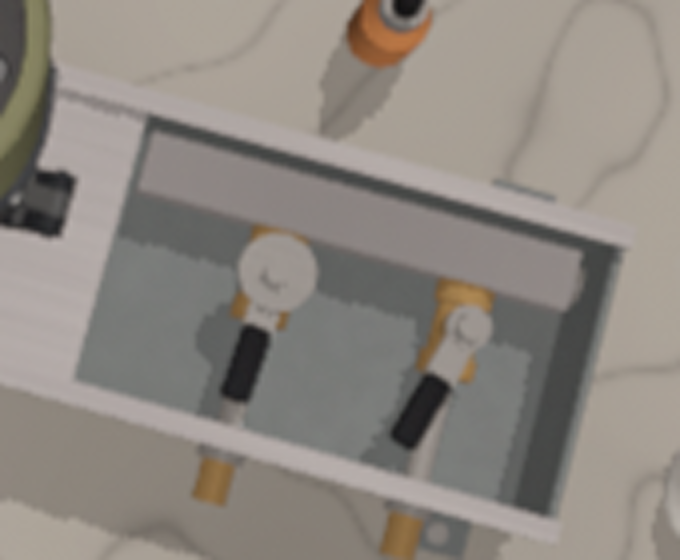

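The cover's edge is at the left end of the bay. The disc centre at crop (277,271) matches the predicted stem exactly. The tagged lever is at about 0 rad, and the plain one at about 0.2 rad with its tip near (402,440). I'm going between the levers: box (-0.033, -0.119).

Emit:
play_rows(plan=[[-0.007,0.04,0,0,0,0,-1],[-0.007,0.04,0,0,0,0,-1],[-0.007,0.04,0,0,0,0,-1],[-0.006,0.04,0,0,0,0,-1],[-0.006,0.04,0,0,0,0,-1],[0,0,0,0,0,0,-1],[0,0,0.03,0,0,0,-1],[0,0,0,0,0,0,-1]])

```text
clock: 6.68
position: [0.4431, -0.1306, 0.1097]
tcp_rot: [-0.0, 0.99, -0.139, -0.002]
force: [-0.0, 0.4, 0.1]
gripper_width: -0.0001
grip_force: 0.0
```

```bash
python3 - <<'E'
from h import *
np.set_printoptions(precision=3,suppress=True)
st()
print([B@(pz('top',u,v,.084)[:2]-C) for u,v in((357,249),(339,315))])
shot('side','s4')
a=cv2.imread('pics/s4.png')[220:380,240:370]
cv2.imwrite('pics/c4.png',cv2.resize(a,None,fx=3.5,fy=3.5,interpolation=cv2.INTER_CUBIC))
E
```

```text
t 6.675 box [-0.036 -0.12 ] z 0.10969765399956966 yaw -0.2787736023625306 F [-0.037  0.407  0.102] w -0.00011847724650340842 [-0.     0.99  -0.139 -0.002]
[array([ 0.061, -0.005]), array([-0.061, -0.006])]
```

View pics/c4.png

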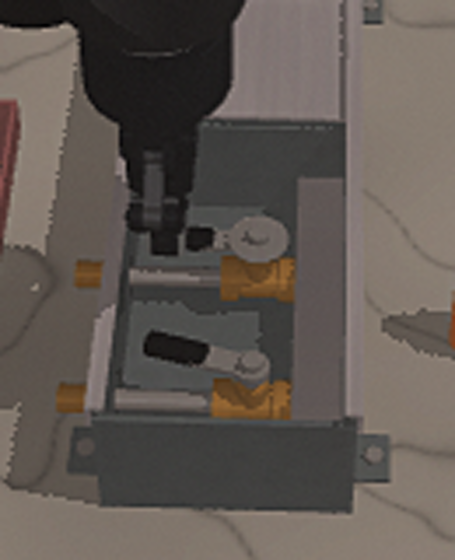

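The fingers hang between the two levers, and the cover edge reads -5 mm, which means fully open. I'm descending to lever height and sweeping.

Emit:
play_rows(plan=[[0.003,0,0.025,0,0,0,-1],[0,0,0.025,0,0,0,-1],[0,0,0.002,0,0,0,-1],[0,-0.01,0,0,0,0,-1],[0,-0.01,0,0,0,0,-1],[-0.002,-0.008,0,0,0,0,-1],[-0.002,-0.008,0,0,0,0,-1],[0,0,0,0,0,0,-1]])

```text
clock: 7.72
position: [0.4539, -0.0964, 0.0615]
tcp_rot: [0.001, 0.99, -0.139, 0.001]
force: [1.7, -4.1, 3.2]
gripper_width: -0.0
grip_force: 1.8
```

```bash
python3 - <<'E'
from h import *
np.set_printoptions(precision=3,suppress=True)
st()
E
```

```text
t 7.725 box [-0.035 -0.084] z 0.06149098198962813 yaw -0.2781985972565754 F [ 1.652 -4.122  3.24 ] w -6.200348638899803e-06 [ 0.001  0.99  -0.139  0.001]
```

Emit:
play_rows(plan=[[-0.001,-0.01,0.003,0,0,0,-1],[0,-0.01,0,0,0,0,-1],[0.006,-0.009,0,0,0,0,-1],[0.006,-0.009,0,0,0,0,-1],[0.006,-0.004,0,0,0,0,-1],[0.006,-0.004,0,0,0,0,-1],[0.006,-0.002,0,0,0,0,-1],[0.004,0,0,0,0,0,-1],[0,0,0,0,0,0,-1]])

```text
clock: 8.85
position: [0.4967, -0.0589, 0.0564]
tcp_rot: [-0.0, 0.99, -0.139, -0.002]
force: [-9.0, 2.1, 2.9]
gripper_width: 0.0003
grip_force: 4.6
```

```bash
python3 - <<'E'
from h import *
np.set_printoptions(precision=3,suppress=True)
st()
E
```

```text
t 8.85 box [-0.004 -0.037] z 0.056408991880578345 yaw -0.2793346615500841 F [-9.     2.104  2.934] w 0.00034022851447740776 [-0.     0.99  -0.139 -0.002]
```

Emit:
play_rows(plan=[[0.005,0,0,0,0,0,-1],[0.002,0,0,0,0,0,-1],[0,0,0,0,0,0,-1],[0,0,0,0,0,0,-1]])

```text
clock: 9.35
position: [0.4975, -0.0592, 0.0562]
tcp_rot: [-0.0, 0.99, -0.139, -0.009]
force: [-41.9, 16.6, 24.4]
gripper_width: -0.0002
grip_force: 22.4
```

```bash
python3 - <<'E'
from h import *
np.set_printoptions(precision=3,suppress=True)
st()
E
```

```text
t 9.35 box [-0.003 -0.037] z 0.05617817603923981 yaw -0.27872901998770255 F [-41.879  16.586  24.381] w -0.00015314015486187757 [-0.     0.99  -0.139 -0.009]
```

Emit:
play_rows(plan=[[-0.014,0,0,0,0,0,-1],[-0.006,0,0,0,0,0,-1],[0,0,-0.05,0,0,0,-1],[0,0,-0.06,0,0,0,-1],[0,-0.04,-0.02,0,0,0,-1],[0,-0.05,0,0,0,0,-1],[0,-0.05,0,0,0,0,-1],[0,0,0,0,0,0,-1]])

```text
clock: 10.35
position: [0.5251, 0.0815, 0.1868]
tcp_rot: [-0.0, 0.991, -0.137, -0.0]
force: [-0.6, -0.1, 0.3]
gripper_width: -0.0002
grip_force: 0.0
```

```bash
python3 - <<'E'
from h import *
np.set_printoptions(precision=3,suppress=True)
st();im,d=shot('top','t5')
a=cv2.imread('pics/t5.png')[190:430,280:560]
cv2.imwrite('pics/c5.png',cv2.resize(a,None,fx=2.5,fy=2.5,interpolation=cv2.INTER_CUBIC))
p=np.append(C+B.T@[.012,-.019],.0565);print('exp tip',(np.array(pr('top',p))-[280,190])*2.5)
E
```

```text
t 10.35 box [-0.016  0.106] z 0.18678556931579796 yaw -0.2758546576614026 F [-0.627 -0.05   0.273] w -0.00024809301761113375 [-0.     0.991 -0.137 -0.   ]
exp tip [190.884 221.654]
```

View pics/c5.png

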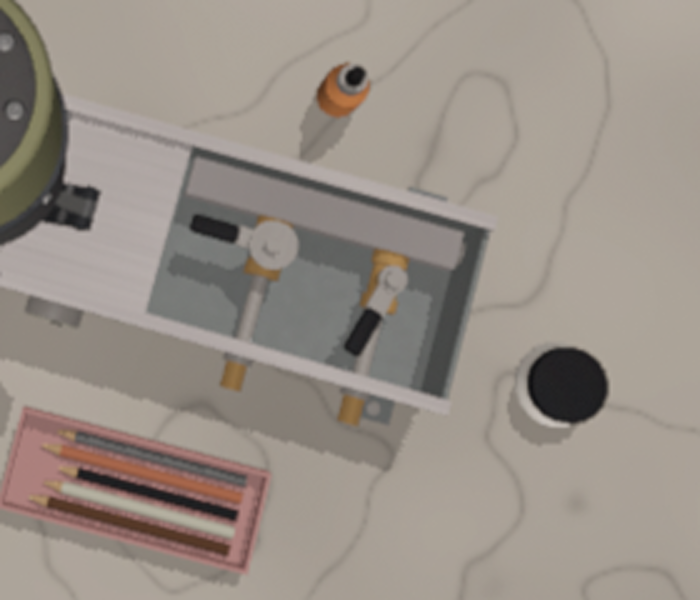

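The tagged lever runs from (272,245) to (191,222), which matches the predicted shut tip at (190.9,221.7). The cover is open, the plain lever hasn't moved, and the tin, bottle and jar are in place. The robot is clear of everything.

```bash
python3 -c "
from plant import ctrl
print(ctrl.sign_off())"
```

```text
the job is handed in; nothing more can be done
None
```

I slid the cover fully open, pushed the tagged lever shut to its stop and handed the job in at about 10.4 s; the last top view shows the plain lever, tin, bottle and jar unmoved, but the brush pot was out of that crop, and no verdict came back.

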